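# Fit the jaw insert and set the rib clamp two turns open

## Task

Press the pale maple insert fully home, flush with the top of the pocket in the clamp's fixed jaw. Then wind the clamp's hand wheel clockwise until it is closed against its stop, and back it off exactly two full turns. Finish while still gripping the red wheel handle there, and leave the other things on the bench alone.

Things in the scene. Friction and masses are not known exactly. Their poses are not given: they have to be found in the camera images.
- clamp: Bench-fixed rib clamp, turned up to 0.5 rad; dark steel bed 130 (x) x 270 (y) x 12 mm, origin at the centre of its underside, z up. At its +y end the fixed jaw, a green block 66 (x) x 50 (y) mm, top 60 mm above the bench, with a pocket in that top. At its -y end a green gear head 66 x 60 mm, 64 mm high, carrying the level hand wheel.
- pocket_mouth (a point): centre of the pocket's mouth, level with the fixed jaw's top (60 mm above the bench; clamp frame x 0, y +85 mm); axes as the clamp. Pocket open above, 42 (x) x 26 (y) mm, 36 deep, flat floor, walls 12 mm thick. A sprung ball in its +y wall, 24 mm down, rubs on the insert: it enters freely for about 18 mm, then stays proud unless pushed down (2 to 5 N) until it sits on the floor.
- wheel_centre (a point): point on the hand wheel's vertical axis, at the height of the middle of the rim (80 mm above the bench; x 0, y -85 mm in the clamp's frame); axes as the clamp. The bright steel wheel has a rim of 100 mm diameter (12 mm thick bar) and three spokes.
- wheel (a joint): hand wheel angle, rad: 0 is closed, hard against its stop; grows anticlockwise seen from above (opening), 2 pi a turn, up to a stop at 21.4. It starts 0.4 to 1.2 turns open, does not rise or sink, stays where it is left, and takes about 0.1 N m to turn. At 0 and after each full turn the handle lies on the clamp's -x side of the wheel's axis.
- handle: red upright round handle on the wheel's rim, 22 mm in diameter and 48 mm tall, its axis 50 mm from the wheel's axis; it spins freely on its own pin, so a gripper that holds it can go round without turning. Origin at the centre of its foot, 89 mm above the bench; its top is at 137 mm.
- handle_grip (a point): point on the red handle's axis to grip, 32 mm above its foot, 121 mm above the bench
- insert: loose pale maple block with a thin black stripe along its top: 40 (x) x 24 (y) x 36 (z) mm, about 60 g; its lowest 4 mm are stepped in by 1.5 mm on every side. It stands upright on the bench at any yaw; origin at the centre of its underside, z up. Fits the pocket with its x along the clamp's x (either way round).
- insert_top (a point): centre of the insert's top face, 36 mm above its underside; flush with the pocket's mouth when the insert is home
- walnut_block: bystander: loose dark walnut block, 60 x 30 x 26 mm, origin under its centre; leave alone
- plane: bystander: small loose brass finger plane, 52 x 30 x 26 mm, origin under its centre; leave alone
- gouge_a: bystander: loose wood-handled gouge lying on the bench left of the clamp, 230 mm long; leave alone
- gouge_b: bystander: second such gouge; leave alone
- jar: bystander: amber glue jar, 60 mm in diameter, 80 mm high; leave alone
- mallet: bystander: wooden mallet lying on the bench at the right, 206 mm long, head 90 mm wide and 52 mm high; leave alone
- caliper: bystander: steel caliper lying flat beyond the clamp, 140 mm long, 7 mm high; leave alone
- jaw_face (a point): centre of the cork face of the green moving jaw (66 x 26 mm, top 54 mm above the bench), between fixed jaw and gear head. It travels 4 mm towards the clamp's -y per turn of opening; closed, it stops 3 mm short of the fixed jaw.
Not all that is in view belongs to the job. Leave any green look-alike of the insert alone.

How it is judged:
By the outcome, as a careful person would: the job done as asked, in the order asked, and still so for the second after the job is handed in, while the arm keeps its last pose, push and grip.
It also fails if it takes over 72 s, if anything falls off the work surface, if the arm or the gripper's body presses on something with over 40 N, if the wrist force passes 120 N, or if a joint passes its speed limit or range.

## Robot

A 6-joint arm with a two-finger parallel gripper is mounted at the origin on the work surface. World frame = base frame: x ahead of the robot, y to its left, z up, the work surface at z = 0. Lengths are in m, angles in rad, forces in N, time in s.
With the tool pointing down it reaches from about 0.25 to 0.725 m from the base axis. Payload 4 kg.
Tool frame: the origin (TCP) lies between the finger pads, 19 mm behind the fingertips; this is the grasp point; z points along the fingers, y is the line along which they close (so a half turn about z gives the same grasp; the last joint's range is limited). The gripper opens to 85 mm and grips with 20 to 120 N. Pads are 22 mm wide; open, the fingers measure 114 mm over their backs; the gripper's body (76 mm by 85 mm) begins 54 mm behind the grasp point. The pads swing forward as they close: fully open they stand 13 mm farther back than shut.
Start: joints at [1.124, 0.241, 0.005, 1.335, 0, 1.571], TCP at [0.216, 0.451, 0.25] pointing down, gripper open.
Joint ranges: [-2.72, 2.72], [-1.05, 1.87], [-1.09, 1.28], [-1.99, 2.15], [-1.42, 1.44], [-3.14, 3.14]. Speed limits (rad/s): [2.79, 2.79, 3.14, 3.14, 3.14, 3.14].

## Interface

Orientations are given as a unit quaternion [x, y, z, w].
In Python, from workcell import get_obs, camera, job_done, silhouettes gives the robot as it stands. The module is installed in compiled form; this text tells all that it offers.
- The arm moves only by the tool drive_tool, never from a script. Its argument "increments" is a list of rows, each a list of 3 entries, a list of its own where there are three numbers: the shift along the world's x, y, z in mm, then the turn, a rotation vector about the world's x, y, z in degrees, then the opening, from 0 (shut) to 1 (fully open). A call has 1 to 8 rows; each row shifts and turns the commanded pose from where the row before left it; what a row does not reach is not made up. A row lasts 1/12 s, in which the tool goes at most 41.7 mm and 7.16 degrees, less where a joint would pass 70% of its speed; a pose out of reach is approached as far as the arm can. A call is refused whole if a number of a shift passes 41.7 or a number of a turn 7.16, either way. A call with a gripper value outside its range is refused whole. The fingers move at their own pace and stop on an object; the grip force is fixed at half the most. Time passes only in rows, so rows that do not move let the fingers close. It gives the time, the measured TCP pose, the force, the opening and the grip force at its end, in the units of the state.
- get_obs(): the state, without advancing time (a new reading comes with each control period).
- camera(name): name is "scene" or "side" or "wrist"; returns a dict with "image" (384x512x3 uint8, red, green, blue), "K" (3x3 intrinsics, pixels), "view" (4x4, takes a point from world to camera coordinates). Camera axes: x right, y down, z forward; pixel columns grow to the right and rows downward; lengths in m; the calibration is good to about 2 mm. A picture is of the moment at which its call begins. There is no depth.
- job_done(): hands the job in; it is judged then, once.
Trained networks look in a picture, given as the dict that the camera call returned (one of the last four; its "shot" number tells which), for a name from the list of things; names that differ only in an ending like _2 or _b are one class to them, and where a whole thing is asked for, a point or a joint stands for the part that bears it (a point fixed in the world has none). Each returns a list of dicts, best first, with "conf" (0 to 1); they miss things now and then, are a little off and sometimes report something else, mostly with a low value. They report only what shows in the picture. A call takes as long as a camera call. They do not tell look-alikes from the thing itself.
- silhouettes(query, picture): "region" (384x512 bool, what is visible of it) and "bbox" ([left, top, right, bottom] in pixels, round what is visible of it).
The state is a dict: "clock": time; "joint_pos": joint angles; "joint_vel": joint speeds; "tau": joint torques, N m; "eef_pos": TCP position; "tool_rot": TCP orientation; "ft_force": force on the tool from outside, world axes, zero at the start; "ft_torque": the same for the moment, N m; "grip_width": finger opening in m; "grasp_force": force on a finger pad.
Only numpy, scipy, OpenCV 4.12 (cv2) and the standard library are available. Lean on these libraries where they do the work, as an engineer would, in place of code of your own. Each camera call takes 0.05 s, during which the arm holds its last target. There are 200 camera calls.

## Working session

There is one attempt and no reset: what is moved stays moved. The work goes in short steps, Python scripts to look and compute and a tool call to move; the robot and the scene stay as the last step left them, time stands still between calls to the robot, and variables do not carry over. Pictures are saved under pics/ and viewed, at most 10 in all, crops included, and the job is handed in when it is done.

Besides the shell and the picture viewer there is one more tool, called after ">>>" by a JSON object that holds its "api" and its "payload". drive_tool: Moves the arm, as the interface text tells. Its arguments: {"type":"object","properties":{"increments":{"type":"array"}},"required":["increments"]}

```bash
mkdir -p pics; cat > h.py <<'E'
import numpy as np, cv2
from workcell import get_obs, camera, silhouettes
def ray(c,u,v):
    V=c["view"];R=V[:3,:3];o=-R.T@V[:3,3]
    d=R.T@np.linalg.inv(c["K"])@np.array([u,v,1.]);return o,d
def atz(c,u,v,z):
    o,d=ray(c,u,v);return o+d*(z-o[2])/d[2]
def proj(c,p):
    q=c["K"]@(c["view"][:3,:3]@np.asarray(p,float)+c["view"][:3,3]);return q[:2]/q[2]
E
python3 - <<'E'
from h import *
np.set_printoptions(precision=3,suppress=True)
ims=[]
for n in ["scene","side"]:
    c=camera(n);cv2.imwrite(f"pics/{n}0.png",c["image"][...,::-1])
    print(n,-c["view"][:3,:3].T@c["view"][:3,3])
    for q,z in [("insert",.036),("handle",.121),("clamp",.03),("wheel",.08)]:
        for s in silhouettes(q,c):
            r=s["region"];v,u=np.nonzero(r)
            print(q,round(s["conf"],2),s["bbox"],atz(c,u.mean(),v.mean(),z))
o=get_obs();print(o)
E
```

```text
scene [ 1.245 -0.519  1.128]
insert 0.6 [208.3, 181.0, 221.7, 189.5] [ 0.452 -0.022  0.036]
insert 0.51 [154.4, 217.3, 169.3, 226.9] [ 0.464 -0.257  0.036]
insert 0.45 [204.3, 203.6, 213.7, 216.6] [ 0.537 -0.11   0.036]
handle 0.32 [243.1, 155.1, 314.7, 203.9] [0.64  0.127 0.121]
clamp 0.89 [245.9, 155.1, 316.5, 204.2] [0.585 0.186 0.03 ]
clamp 0.66 [179.0, 203.2, 184.5, 216.4] [ 0.467 -0.177  0.03 ]
wheel 0.98 [247.8, 154.5, 281.4, 187.5] [0.565 0.126 0.08 ]
side [ 0.129 -0.687  1.064]
insert 0.72 [245.0, 237.3, 262.1, 252.2] [ 0.519 -0.11   0.036]
insert 0.71 [245.4, 265.7, 257.7, 281.9] [ 0.454 -0.179  0.036]
insert 0.54 [228.0, 246.0, 235.8, 262.4] [ 0.436 -0.101  0.036]
insert 0.5 [254.9, 285.1, 269.6, 300.0] [ 0.445 -0.258  0.036]
insert 0.16 [312.7, 200.7, 330.7, 223.3] [ 0.78  -0.137  0.036]
handle 0.48 [212.0, 174.2, 219.8, 183.9] [0.524 0.138 0.121]
clamp 0.98 [192.2, 149.5, 255.1, 214.7] [0.569 0.184 0.03 ]
clamp 0.57 [214.6, 171.7, 222.3, 183.2] [0.564 0.218 0.03 ]
wheel 0.72 [213.0, 171.1, 244.7, 194.8] [0.57 0.13 0.08]
{'clock': 0.5, 'joint_pos': array([ 1.124,  0.241,  0.005,  1.335, -0.   ,  1.571]), 'joint_vel': array([ 0.001, -0.001,  0.002, -0.002,  0.001, -0.   ]), 'tau': array([ -0.001, -37.186,  25.246,   0.003,  -0.   ,   0.   ]), 'eef_pos': array([0.216, 0.451, 0.25 ]), 'tool_rot': array([ 0.222,  0.975, -0.   , -0.   ]), 'ft_force': array([ 0.037,  0.43 , -0.152]), 'ft_torque': array([-0.006, -0.02 , -0.019]), 'grasp_force': 0.0, 'grip_width': 0.08518829689036243}
```

View pics/scene0.png

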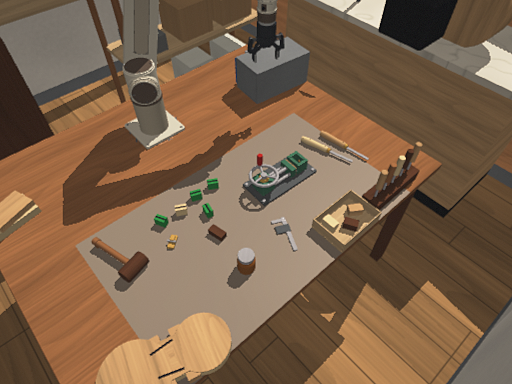

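View pics/side0.png

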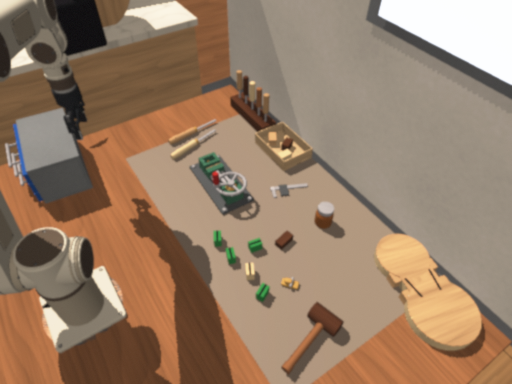

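Scene: the pale insert with its black stripe is at about scene (180,210) and side (250,273). The green look-alikes are around it, and the brass plane is at scene (172,241). The clamp is at scene (280,175) and its red handle at (260,160). I'll fly the wrist camera past the clamp next.

>>> {"api": "drive_tool", "payload": {"increments": [[[30,-30,10],[0,0,0],1],[[30,-36,15],[0,0,0],1],[[30,-36,15],[0,0,0],1],[[30,-36,15],[0,0,0],1],[[30,-36,15],[0,0,0],1],[[30,-36,15],[0,0,0],1],[[20,-36,15],[0,0,0],1],[[0,-36,0],[0,0,0],1]]}}

```text
clock: 1.17
eef_pos: [0.3946, 0.1986, 0.3396]
tool_rot: [0.222, 0.975, 0.002, 0.003]
ft_force: [0.7, -0.4, -0.2]
grip_width: 0.0853
grasp_force: 0.0
```

```bash
python3 - <<'E'
from h import *
np.set_printoptions(precision=3,suppress=True)
c=camera("wrist");cv2.imwrite("pics/w1.png",c["image"][...,::-1]);np.savez("w1.npz",**{k:c[k] for k in("image","K","view")})
print(c["view"],get_obs()["eef_pos"])
for q,z in [("insert",.036),("handle",.121),("clamp",.03),("wheel",.08),("jaw_face",.054)]:
    for s in silhouettes(q,c):
        v,u=np.nonzero(s["region"]);print(q,round(s["conf"],2),s["bbox"],atz(c,u.mean(),v.mean(),z))
E
```

```text
[[ 0.434  0.901  0.005 -0.351]
 [ 0.854 -0.413  0.318 -0.326]
 [ 0.288 -0.134 -0.948  0.378]
 [ 0.     0.     0.     1.   ]] [0.392 0.193 0.339]
insert 0.98 [59.7, 269.6, 92.6, 288.3] [ 0.454 -0.163  0.036]
insert 0.78 [133.3, 225.2, 160.0, 247.1] [ 0.433 -0.01   0.036]
insert 0.68 [23.3, 277.1, 55.2, 310.9] [ 0.446 -0.241  0.036]
insert 0.6 [93.0, 240.9, 124.8, 265.7] [ 0.435 -0.086  0.036]
handle 0.82 [247.9, 258.1, 261.5, 289.7] [0.524 0.14  0.121]
handle 0.38 [223.1, 253.2, 291.8, 317.2] [0.543 0.132 0.121]
clamp 0.94 [215.8, 185.3, 387.1, 317.6] [0.566 0.198 0.03 ]
clamp 0.52 [57.9, 268.1, 96.1, 290.8] [ 0.455 -0.169  0.03 ]
wheel 0.82 [220.4, 254.3, 288.7, 320.2] [0.57  0.119 0.08 ]
wheel 0.22 [58.5, 270.1, 90.0, 289.2] [ 0.441 -0.123  0.08 ]
jaw_face 0.78 [309.2, 223.5, 335.2, 268.7] [0.566 0.243 0.054]
```

View pics/w1.png

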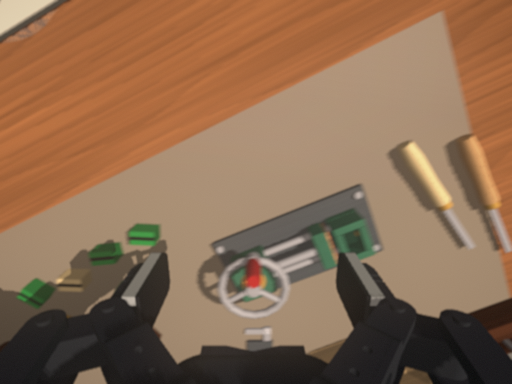

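The wrist picture shows the pocket mouth at about (352,237), the wheel centre at (254,287), the red handle at (254,272) and the pale insert at (70,282).

```bash
python3 - <<'E'
from h import *
np.set_printoptions(precision=4,suppress=True)
c=dict(np.load("w1.npz"));V=c["view"]
print(-V[:3,:3].T@V[:3,3],c["K"][0])
p=atz(c,352,237,.06);w=atz(c,254,286,.08);d=p-w;print(p,w,np.linalg.norm(d[:2]),np.degrees(np.arctan2(-d[0],d[1])),atz(c,70,282,.036))
im=cv2.resize(c["image"][180:330,200:400],None,fx=4,fy=4,interpolation=cv2.INTER_CUBIC)
cv2.imwrite("pics/w1c.png",im[...,::-1])
E
```

```text
[0.3215 0.2323 0.4637] [291.2127   0.     252.4986]
[0.5687 0.2849 0.06  ] [0.5697 0.1174 0.08  ] 0.16752331404309248 0.3277471493908333 [ 0.4533 -0.1754  0.036 ]
```

View pics/w1c.png

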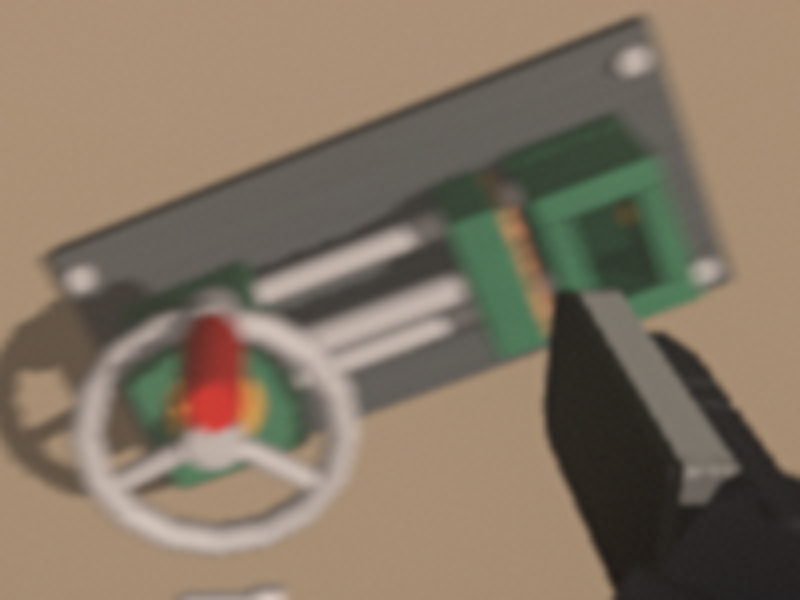

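>>> {"api": "drive_tool", "payload": {"increments": [[[29,15,-25],[0,0,0],1],[[29,15,-25],[0,0,0],1],[[29,15,-25],[0,0,0],1],[[29,15,-25],[0,0,0],1],[[29,15,-25],[0,0,0],1],[[29,15,-25],[0,0,0],1],[[0,0,0],[0,0,0],1],[[0,0,0],[0,0,0],1]]}}

```text
clock: 2.13
eef_pos: [0.563, 0.2909, 0.1809]
tool_rot: [0.22, 0.975, -0.003, -0.004]
ft_force: [-1.6, -0.3, 0.3]
grip_width: 0.0857
grasp_force: 0.0
```

```bash
python3 - <<'E'
from h import *
np.set_printoptions(precision=4,suppress=True)
c=camera("wrist");np.savez("w2.npz",**{k:c[k] for k in("image","K","view")})
print(get_obs()["eef_pos"])
im=cv2.resize(c["image"][60:360,100:500],None,fx=2,fy=2,interpolation=cv2.INTER_CUBIC)
cv2.imwrite("pics/w2.png",im[...,::-1])
E
```

```text
[0.5634 0.2908 0.1847]
```

View pics/w2.png

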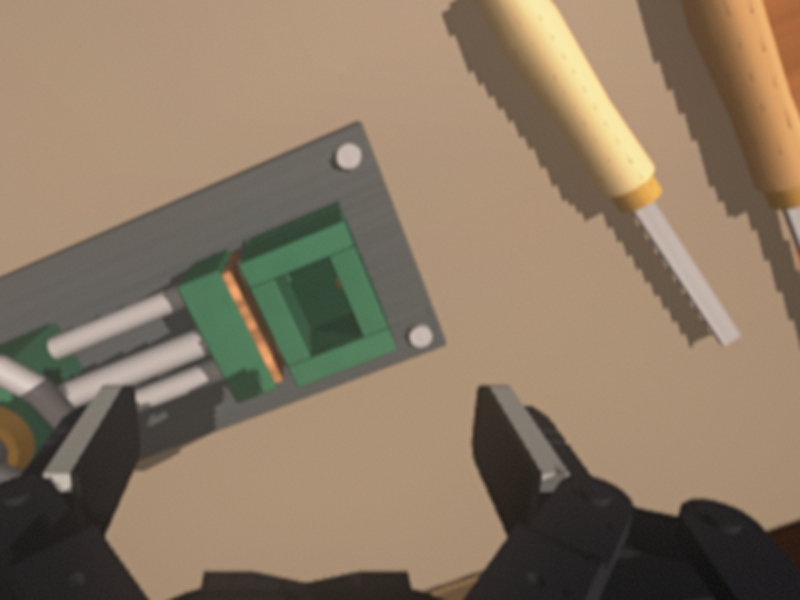

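The crop shows the fixed jaw's top with corners near (243,286), (350,247), (396,350) and (298,386). The bed's +y corners are at (360,122) and (444,344), and the pocket mouth centre is at about (320,308).

```bash
python3 - <<'E'
from h import *
from scipy.optimize import least_squares
np.set_printoptions(precision=4,suppress=True)
c=dict(np.load("w2.npz"))
cl={(-33,60,60):(243,286),(-33,110,60):(350,247),(33,110,60):(396,350),(33,60,60):(298,386),(-65,135,12):(360,122),(65,135,12):(444,344)}
P=np.array(list(cl))/1000.;U=np.array(list(cl.values()))/2.+[100,60]
def pts(q):
    a=q[2];R=np.array([[np.cos(a),-np.sin(a),0],[np.sin(a),np.cos(a),0],[0,0,1]]);return P@R.T+[q[0],q[1],0]
f=lambda q:np.ravel([proj(c,p) for p in pts(q)]-U)
r=least_squares(f,[.57,.2,0.]);print(r.x,np.degrees(r.x[2]));print(r.fun.reshape(-1,2)*2)
a=r.x[2]
for y,z in((.085,.06),(-.085,.08)):
    w=np.array([r.x[0]-np.sin(a)*y,r.x[1]+np.cos(a)*y,z]);print(w,(proj(c,w)-[100,60])*2, proj(dict(np.load("w1.npz")),w))
E
```

```text
[ 0.5825  0.202  -0.0202] -1.1571889759214495
[[ -3.2277 -10.1115]
 [ -6.7397 -16.0687]
 [  3.2044   7.2566]
 [  3.1922  10.2069]
 [ -0.8637   7.4671]
 [  6.0147   6.0406]]
[0.5842 0.287  0.06  ] [321.2349 317.4639] [356.6481 244.6069]
[0.5808 0.117  0.08  ] [-15.5474 473.9943] [256.8901 291.5352]
```

```bash
python3 - <<'E'
from h import *
c=dict(np.load("w2.npz"))
im=cv2.resize(c["image"][110:260,190:340],None,fx=4,fy=4,interpolation=cv2.INTER_CUBIC)
im=np.clip(im*1.4,0,255).astype(np.uint8)
cv2.imwrite("pics/w2c.png",im[...,::-1])
E
```

```text
(no output)
```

View pics/w2c.png

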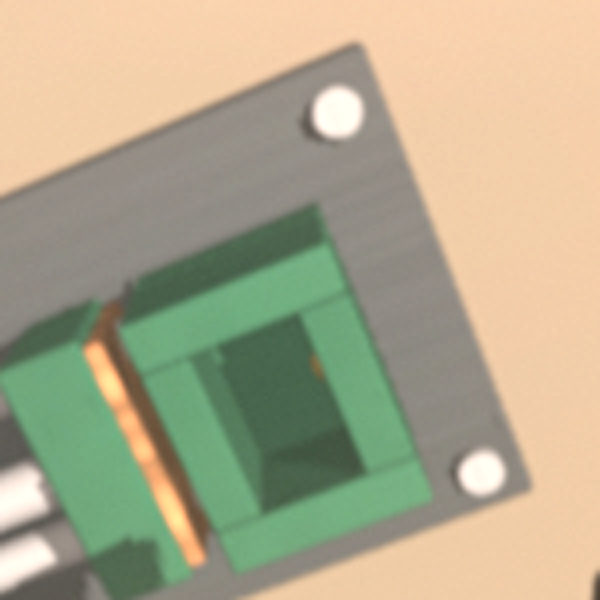

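The zoomed crop shows the jaw's top corners at (122,325), (330,242), (432,498) and (238,573). The pocket mouth corners are at (190,357), (300,315), (367,472) and (262,513), and the bed corners at (360,42) and (530,490).

```bash
cat > fit.py <<'E'
from h import *
from scipy.optimize import least_squares
np.set_printoptions(precision=4,suppress=True)
c=dict(np.load("w2.npz"))
cl={(-33,60,60):(122,325),(-33,110,60):(330,242),(33,110,60):(432,498),(33,60,60):(238,573),(-21,72,60):(190,357),(-21,98,60):(300,315),(21,98,60):(367,472),(21,72,60):(262,513),(-65,135,12):(360,42),(65,135,12):(530,490)}
P=np.array(list(cl))/1000.;U=np.array(list(cl.values()))/4.+[190,110]
def pts(q):
    a=q[2];R=np.array([[np.cos(a),-np.sin(a),0],[np.sin(a),np.cos(a),0],[0,0,1]]);return P@R.T+[q[0],q[1],0]
f=lambda q:np.ravel([proj(c,p) for p in pts(q)]-U)
r=least_squares(f,[.57,.2,0.],loss='soft_l1');print(r.x,np.degrees(r.x[2]));print(f(r.x).reshape(-1,2))
a=r.x[2]
for y,z in((.085,.06),(-.085,.08)):
    w=np.array([r.x[0]-np.sin(a)*y,r.x[1]+np.cos(a)*y,z]);print(w,proj(c,w), proj(dict(np.load("w1.npz")),w))
E
python3 fit.py
```

```text
[ 0.5758  0.2036 -0.0457] -2.6201996282758624
[[-0.9544  0.5921]
 [-0.2939 -0.1213]
 [ 0.5742  0.3716]
 [-0.6578  0.1662]
 [-0.0453 -0.4818]
 [-0.4542 -0.8408]
 [ 0.0283  0.462 ]
 [ 0.1555  0.1068]
 [ 1.1364 -0.228 ]
 [ 1.2246  0.1067]]
[0.5797 0.2885 0.06  ] [259.9735 213.8543] [356.5812 241.8549]
[0.5719 0.1187 0.08  ] [ 88.0341 288.8927] [255.3699 286.7863]
```

>>> {"api": "drive_tool", "payload": {"increments": [[[-9,-39,12],[0,0,0],1],[[-9,-39,12],[0,0,0],1],[[-9,-39,12],[0,0,0],1],[[-9,-39,0],[0,0,0],1],[[-9,-39,0],[0,0,0],1],[[-9,-39,0],[0,0,0],1],[[-9,-39,0],[0,0,0],1],[[-9,-39,0],[0,0,0],1]]}}

```text
clock: 2.85
eef_pos: [0.4918, -0.023, 0.2272]
tool_rot: [0.221, 0.975, 0.001, 0.004]
ft_force: [0.4, -0.4, -0.7]
grip_width: 0.0855
grasp_force: 0.0
```

>>> {"api": "drive_tool", "payload": {"increments": [[[-9,-39,0],[0,0,0],1],[[-9,-39,0],[0,0,0],1],[[-9,-39,-10],[0,0,0],1],[[-9,-39,-16],[0,0,0],1],[[0,0,0],[0,0,0],1],[[0,0,0],[0,0,0],1],[[0,0,0],[0,0,0],1]]}}

```text
clock: 3.43
eef_pos: [0.4573, -0.1763, 0.2003]
tool_rot: [0.222, 0.975, -0.0, 0.002]
ft_force: [-0.1, 0.1, 0.8]
grip_width: 0.0859
grasp_force: 0.0
```

```bash
python3 - <<'E'
from h import *
np.set_printoptions(precision=4,suppress=True)
c=camera("wrist");np.savez("w3.npz",**{k:c[k] for k in("image","K","view")})
print(get_obs()["eef_pos"])
u0,v0=proj(c,[.453,-.177,.036]).astype(int);u0=max(u0-75,0);v0=max(v0-75,0);print(u0,v0)
im=cv2.resize(c["image"][v0:v0+150,u0:u0+150],None,fx=4,fy=4,interpolation=cv2.INTER_CUBIC)
cv2.imwrite("pics/w3.png",im[...,::-1])
E
```

```text
[ 0.4577 -0.1758  0.2001]
175 103
```

View pics/w3.png

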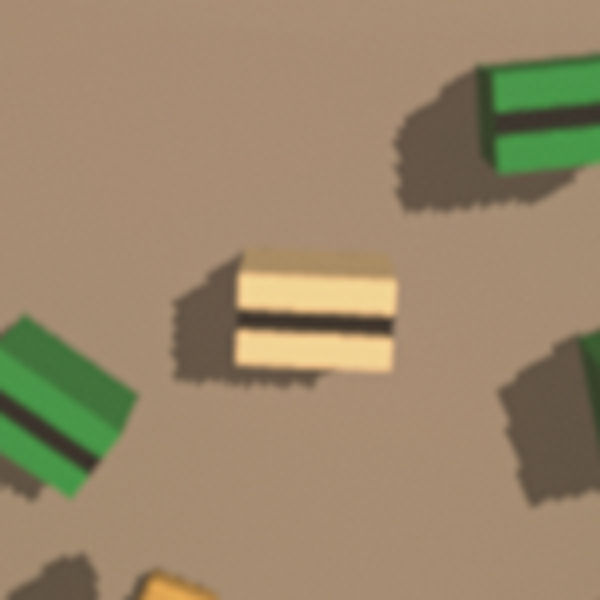

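The insert's top corners are at crop (238,272), (397,280), (393,372) and (235,365). The nearest green blocks lie off its long ends, so I'll grip across its 24 mm width.

```bash
python3 - <<'E'
from h import *
from scipy.spatial.transform import Rotation as Ro
np.set_printoptions(precision=4,suppress=True)
c=dict(np.load("w3.npz"))
C=[(238,272),(397,280),(393,372),(235,365)]
p=np.array([atz(c,u/4+175,v/4+103,.036) for u,v in C]);print(p,p.mean(0))
L=p[1]+p[2]-p[0]-p[3];W=p[3]+p[2]-p[0]-p[1]
for d in(L,W):print(np.linalg.norm(d)/2,np.degrees(np.arctan2(d[1],d[0])))
o=get_obs();print(o["joint_pos"]);y=Ro.from_quat(o["tool_rot"]).as_matrix()[:,1];print(y,np.degrees(np.arctan2(y[1],y[0])))
E
```

```text
[[ 0.4385 -0.1881  0.036 ]
 [ 0.4578 -0.1526  0.036 ]
 [ 0.4798 -0.1637  0.036 ]
 [ 0.4603 -0.2     0.036 ]] [ 0.4591 -0.1761  0.036 ]
0.04081712200689533 61.529073049889675
0.024716017067716783 -27.641695765423247
[-0.367   0.2466 -0.1199  1.2002  0.0005  0.0783]
[0.4307 0.9025 0.0008] 64.48682616773871
```

>>> {"api": "drive_tool", "payload": {"increments": [[[1,0,0],[0,0,7],0.7],[[0,0,0],[0,0,7],0.7],[[0,0,0],[0,0,7],0.7],[[0,0,0],[0,0,7],0.7],[[0,0,0],[0,0,7],0.7],[[0,0,0],[0,0,7],0.7],[[0,0,-10],[0,0,7],0.7],[[0,0,-20],[0,0,7],0.7]]}}

```text
clock: 4.15
eef_pos: [0.4612, -0.1756, 0.1712]
tool_rot: [-0.267, 0.964, -0.002, 0.003]
ft_force: [0.5, 0.4, -0.6]
grip_width: 0.0599
grasp_force: 0.0
```

>>> {"api": "drive_tool", "payload": {"increments": [[[0,0,-20],[0,0,7],0.7],[[0,0,-20],[0,0,7],0.7],[[0,0,-20],[0,0,7],0.7],[[0,0,-20],[0,0,7],0.7],[[0,0,0],[0,0,3.5],0.7],[[0,0,0],[0,0,0],0.7],[[0,0,0],[0,0,0],0.7]]}}

```text
clock: 4.73
eef_pos: [0.4593, -0.1755, 0.0888]
tool_rot: [-0.515, 0.857, -0.001, 0.001]
ft_force: [0.8, 0.0, 0.4]
grip_width: 0.0595
grasp_force: 0.0
```

```bash
python3 - <<'E'
from h import *
from scipy.spatial.transform import Rotation as Ro
np.set_printoptions(precision=4,suppress=True)
o=get_obs();y=Ro.from_quat(o["tool_rot"]).as_matrix();print(o["eef_pos"],y[:,1],y[:,2],np.degrees(np.arctan2(y[1,1],y[0,1])),o["joint_pos"])
c=camera("wrist");s=silhouettes("insert",c)
for t in s[:3]:print(t["conf"],t["bbox"])
im=c["image"]
cv2.imwrite("pics/w4.png",im[...,::-1])
E
```

```text
[ 0.4593 -0.1755  0.0888] [-0.8827  0.4699 -0.0019] [ 0.0019 -0.0005 -1.    ] 151.97375422325314 [-0.365   0.3574 -0.2841  0.9273  0.0002 -1.4467]
0.87 [239.6, 185.1, 270.8, 253.4]
0.73 [190.5, 295.8, 252.2, 352.0]
0.61 [303.8, 263.1, 320.6, 331.5]
```

View pics/w4.png

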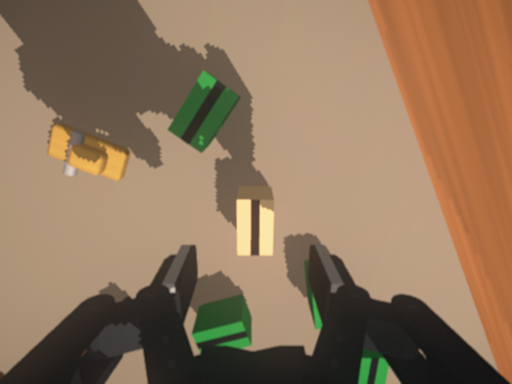

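The view shows the insert centred between the fingers at (255,220). The greens at (312,295) and (222,320) clear the finger paths. Descending and gripping now.

>>> {"api": "drive_tool", "payload": {"increments": [[[0,0,-24],[0,0,0],0.7],[[0,0,-24],[0,0,0],0.7],[[0,0,0],[0,0,0],0.7],[[0,0,0],[0,0,0],0],[[0,0,0],[0,0,0],0],[[0,0,0],[0,0,0],0],[[0,0,0],[0,0,0],0],[[0,0,0],[0,0,0],0]]}}

```text
clock: 5.5
eef_pos: [0.4595, -0.1773, 0.0416]
tool_rot: [-0.514, 0.858, -0.001, 0.001]
ft_force: [-1.5, 0.5, 6.3]
grip_width: 0.0225
grasp_force: 59.6
```

>>> {"api": "drive_tool", "payload": {"increments": [[[0,0,40],[0,0,0],0],[[0,0,40],[0,0,0],0],[[10,35,20],[0,0,-6.5],0],[[10,39,20],[0,0,-6.5],0],[[10,39,20],[0,0,-6.5],0],[[10,39,20],[0,0,-6.5],0],[[10,39,5],[0,0,-6.5],0],[[10,39,0],[0,0,-6.5],0]]}}

```text
clock: 6.17
eef_pos: [0.516, 0.039, 0.201]
tool_rot: [-0.206, 0.979, -0.0, 0.003]
ft_force: [0.5, 0.1, -0.9]
grip_width: 0.0222
grasp_force: 59.3
```

>>> {"api": "drive_tool", "payload": {"increments": [[[10,39,0],[0,0,-6.5],0],[[10,39,0],[0,0,-6.5],0],[[10,39,0],[0,0,-6.5],0],[[10,39,-10],[0,0,-6.1],0],[[10,39,-20],[0,0,0],0],[[10,39,-20],[0,0,0],0],[[0,1,-25],[0,0,0],0],[[0,0,0],[0,0,0],0]]}}

```text
clock: 6.83
eef_pos: [0.5697, 0.2673, 0.1202]
tool_rot: [0.01, 1.0, -0.002, -0.004]
ft_force: [-1.3, -0.6, -1.7]
grip_width: 0.0222
grasp_force: 59.3
```

>>> {"api": "drive_tool", "payload": {"increments": [[[0,0,-10],[0,0,0],0],[[0,0,0],[0,0,0],0],[[0,0,0],[0,0,0],0]]}}

```text
clock: 7.08
eef_pos: [0.5731, 0.2651, 0.1168]
tool_rot: [0.013, 1.0, 0.0, 0.0]
ft_force: [0.2, 0.2, -0.4]
grip_width: 0.0222
grasp_force: 59.3
```

```bash
python3 - <<'E'
from h import *
from scipy.spatial.transform import Rotation as Ro
np.set_printoptions(precision=4,suppress=True)
o=get_obs();y=Ro.from_quat(o["tool_rot"]).as_matrix();print(o["eef_pos"],np.degrees(np.arctan2(y[1,1],y[0,1])),o["grip_width"])
c=camera("wrist");np.savez("w5.npz",**{k:c[k] for k in("image","K","view")})
u,v=proj(c,[.58,.2885,.075]).astype(int);print(u,v)
u0=max(u-75,0);v0=min(max(v-100,0),234);print(u0,v0)
im=cv2.resize(c["image"][v0:v0+150,u0:u0+150],None,fx=4,fy=4,interpolation=cv2.INTER_CUBIC)
cv2.imwrite("pics/w5.png",np.clip(im*1.4,0,255).astype(np.uint8)[...,::-1])
E
```

```text
[0.5731 0.2651 0.1168] 88.53908365756135 0.022162022552394585
291 244
216 144
```

View pics/w5.png

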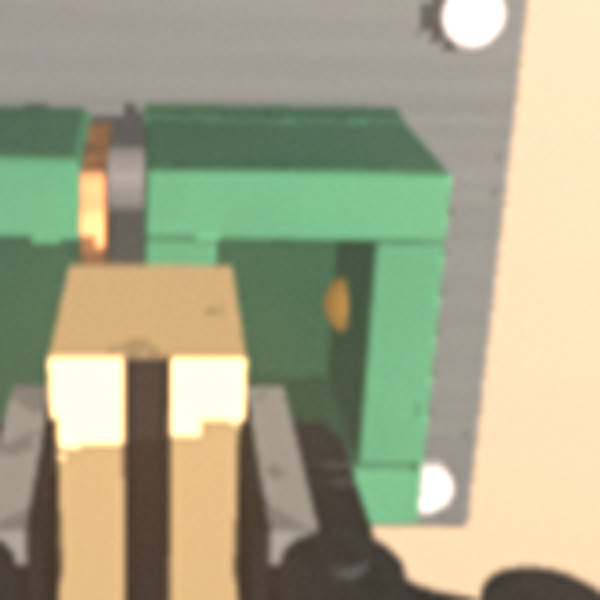

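The view shows the insert held at crop (47..248, 355) on its near top edge. The pocket's +y mouth corners are at (375,240) and (360,465), and the jaw's corners at (147,172), (450,177) and (415,523).

```bash
python3 - <<'E'
from h import *
from scipy.optimize import least_squares
np.set_printoptions(precision=4,suppress=True)
c=dict(np.load("w5.npz"))
cl={(-33,60,60):(147,172),(-33,110,60):(450,177),(33,110,60):(415,523),(-21,98,60):(375,240),(21,98,60):(360,465),(65,135,12):(468,523)}
P=np.array(list(cl))/1000.;U=np.array(list(cl.values()))/4.+[216,144]
def pts(q):
    a=q[2];R=np.array([[np.cos(a),-np.sin(a),0],[np.sin(a),np.cos(a),0],[0,0,1]]);return P@R.T+[q[0],q[1],0]
f=lambda q:np.ravel([proj(c,p) for p in pts(q)]-U)
r=least_squares(f,[.57,.2,0.],loss='soft_l1');print(r.x,np.degrees(r.x[2]));print(f(r.x).reshape(-1,2))
a=r.x[2];print(r.x[0]-np.sin(a)*.085,r.x[1]+np.cos(a)*.085)
g=lambda u,v,z:atz(c,u/4+216,v/4+144,z)
A,B=g(47,355,.1112),g(248,355,.1112);d=B-A;print(A,B,np.linalg.norm(d),np.degrees(np.arctan2(d[1],d[0])))
n=np.array([d[1],-d[0],0])/np.linalg.norm(d);print("insert ctr",(A+B)/2+.02*n)
A,B=g(68,265,.079),g(233,265,.079);d=B-A;print(A,B,np.linalg.norm(d),np.degrees(np.arctan2(d[1],d[0])),(A+B)/2+.02*n)
A,B=g(68,265,.075),g(233,265,.075);d=B-A;print(A,B,np.linalg.norm(d),(A+B)/2+.0185*n)
E
```

```text
[ 0.5762  0.2035 -0.0369] -2.1154132634326728
[[-0.6164 -0.6037]
 [ 0.7304 -1.0674]
 [ 0.904   0.474 ]
 [-0.3442  0.4198]
 [-0.8812  0.1293]
 [ 0.3876  1.1528]]
0.5793429741478746 0.28842620313707745
[0.5539 0.2525 0.1112] [0.5546 0.2772 0.1112] 0.02464575983661284 88.4893403051807
insert ctr [0.5742 0.2643 0.1112]
[0.5544 0.253  0.079 ] [0.5551 0.2776 0.079 ] 0.02458303128414863 88.49094915079992 [0.5747 0.2648 0.079 ]
[0.5559 0.2527 0.075 ] [0.5566 0.2779 0.075 ] 0.02518884756236547 [0.5748 0.2648 0.075 ]
```

>>> {"api": "drive_tool", "payload": {"increments": [[[3,12,0],[0,0,-1],0],[[2,12,0],[0,0,0],0],[[0,0,-8],[0,0,0],0],[[0,0,0],[0,0,0],0],[[0,0,0],[0,0,0],0]]}}

```text
clock: 7.55
eef_pos: [0.5772, 0.2896, 0.1073]
tool_rot: [0.021, 1.0, -0.001, -0.001]
ft_force: [-0.7, -0.6, -0.7]
grip_width: 0.0223
grasp_force: 59.3
```

>>> {"api": "drive_tool", "payload": {"increments": [[[1,-0.5,-6],[0,0,0],0],[[0,0,-6],[0,0,0],0],[[0,0,0],[0,0,0],0],[[0,0,0],[0,0,0],0]]}}

```text
clock: 7.88
eef_pos: [0.5784, 0.2891, 0.0951]
tool_rot: [0.021, 1.0, -0.0, -0.001]
ft_force: [0.4, 0.1, -0.9]
grip_width: 0.0227
grasp_force: 59.6
```

>>> {"api": "drive_tool", "payload": {"increments": [[[0,0,-5],[0,0,0],0],[[0,0,-5],[0,0,0],0],[[0,0,-2],[0,0,0],0],[[0,0,0],[0,0,0],0],[[0,0,0],[0,0,0],0]]}}

```text
clock: 8.3
eef_pos: [0.5787, 0.2896, 0.0834]
tool_rot: [0.021, 1.0, -0.0, -0.0]
ft_force: [-0.4, -1.6, -0.4]
grip_width: 0.0221
grasp_force: 59.6
```

>>> {"api": "drive_tool", "payload": {"increments": [[[0,0,0],[0,0,0],0.5],[[0,0,0],[0,0,0],0.5],[[0,0,0],[0,0,0],0.5],[[0,0,15],[0,0,0],0.5],[[0,0,20],[0,0,0],0],[[0,0,0],[0,0,0],0],[[0,0,0],[0,0,0],0],[[0,0,0],[0,0,0],0]]}}

```text
clock: 8.97
eef_pos: [0.5787, 0.2897, 0.1187]
tool_rot: [0.021, 1.0, 0.0, 0.0]
ft_force: [-0.8, 0.6, -0.3]
grip_width: 0.0001
grasp_force: 0.0
```

>>> {"api": "drive_tool", "payload": {"increments": [[[0,0,0],[0,0,0],0],[[0,0,-8],[0,0,0],0],[[0,0,-8],[0,0,0],0],[[0,0,-5],[0,0,0],0],[[0,0,-4],[0,0,0],0],[[0,0,0],[0,0,0],0]]}}

```text
clock: 9.47
eef_pos: [0.5777, 0.2891, 0.0917]
tool_rot: [0.021, 1.0, -0.001, -0.002]
ft_force: [-0.6, 0.8, 1.1]
grip_width: -0.0003
grasp_force: 0.0
```

>>> {"api": "drive_tool", "payload": {"increments": [[[0,0,-3],[0,0,0],0],[[0,0,-3],[0,0,0],0],[[0,0,-3],[0,0,0],0],[[0,0,-1],[0,0,0],0],[[0,0,0],[0,0,0],0]]}}

```text
clock: 9.88
eef_pos: [0.579, 0.2898, 0.084]
tool_rot: [0.021, 1.0, 0.0, 0.0]
ft_force: [-0.3, -0.5, 2.0]
grip_width: -0.0001
grasp_force: 0.5
```

>>> {"api": "drive_tool", "payload": {"increments": [[[0,0,-2],[0,0,0],0],[[0,0,-2],[0,0,0],0],[[0,0,-1],[0,0,0],0],[[0,0,0],[0,0,0],0]]}}

```text
clock: 10.22
eef_pos: [0.5791, 0.2893, 0.079]
tool_rot: [0.021, 1.0, -0.0, 0.0]
ft_force: [-0.7, -2.2, 4.6]
grip_width: -0.0003
grasp_force: 2.0
```

>>> {"api": "drive_tool", "payload": {"increments": [[[0,0,-1],[0,0,0],0],[[0,0,0],[0,0,0],0],[[0,0,0],[0,0,0],0]]}}

```text
clock: 10.47
eef_pos: [0.5791, 0.2893, 0.0789]
tool_rot: [0.021, 1.0, -0.0, 0.0]
ft_force: [-2.2, -3.2, 8.0]
grip_width: -0.0001
grasp_force: 4.0
```

>>> {"api": "drive_tool", "payload": {"increments": [[[0,0,-2],[0,0,0],0],[[0,0,0],[0,0,0],0],[[0,0,0],[0,0,0],0]]}}

```text
clock: 10.72
eef_pos: [0.579, 0.2893, 0.0788]
tool_rot: [0.021, 1.0, 0.0, 0.001]
ft_force: [-5.3, -4.9, 15.1]
grip_width: -0.0002
grasp_force: 8.1
```

>>> {"api": "drive_tool", "payload": {"increments": [[[0,0,8],[0,0,0],0],[[0,0,20],[0,0,0],0],[[0,0,30],[0,0,0],0.2],[[0,0,30],[0,0,0],0.6],[[-10,-5,20],[0,0,0],0.6],[[-10,-10,0],[0,0,0],0.6],[[0,0,0],[0,0,0],0.6],[[0,0,0],[0,0,0],0.6]]}}

```text
clock: 11.38
eef_pos: [0.5586, 0.2747, 0.1836]
tool_rot: [0.021, 1.0, 0.0, -0.0]
ft_force: [-0.7, 0.3, -0.3]
grip_width: 0.051
grasp_force: 0.0
```

```bash
python3 - <<'E'
from h import *
np.set_printoptions(precision=4,suppress=True)
o=get_obs();print(o["eef_pos"],o["joint_pos"])
c=camera("wrist");np.savez("w6.npz",**{k:c[k] for k in("image","K","view")})
u,v=proj(c,[.5795,.2885,.06]);w=proj(c,[.572,.1187,.08]);print(u,v,w)
for q in("handle","wheel"):
    for s in silhouettes(q,c)[:2]:
        vv,uu=np.nonzero(s["region"]);print(q,s["conf"],s["bbox"],atz(c,uu.mean(),vv.mean(),.113 if q=="handle" else .08))
u0=int(max(u-75,0));v0=int(min(max(v-75,0),234));print(u0,v0)
im=c["image"][v0:v0+150,u0:u0+150]
a=cv2.resize(im,(400,400),interpolation=cv2.INTER_CUBIC);b=cv2.resize(c["image"],(400,300));b=cv2.copyMakeBorder(b,0,100,0,0,0)
cv2.imwrite("pics/w6.png",np.hstack([a,b])[...,::-1])
E
```

```text
[0.5586 0.2747 0.1836] [0.4568 0.5173 0.2395 1.2931 0.0005 0.4982]
269.3974842639604 216.51801957278013 [ 71.115  225.0179]
handle 0.8 [20.4, 165.6, 87.3, 209.5] [0.5281 0.1353 0.113 ]
wheel 0.77 [0.5, 157.5, 137.5, 284.9] [0.5646 0.1159 0.08  ]
wheel 0.37 [254.8, 197.0, 280.8, 236.4] [0.5707 0.2863 0.08  ]
194 141
```

View pics/w6.png

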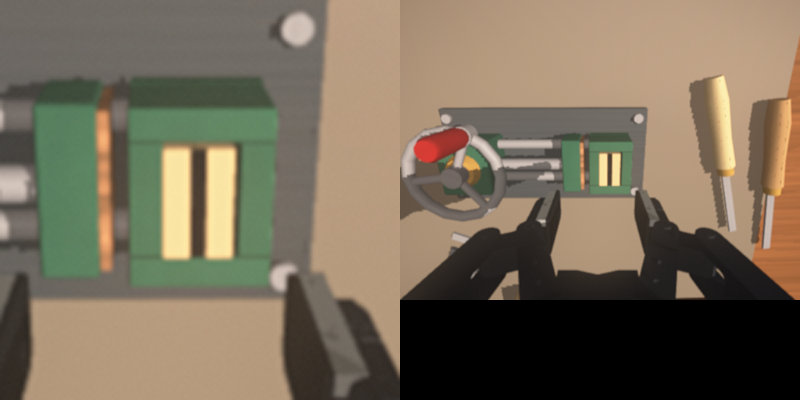

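The insert sits flush in the pocket (left crop, 163..237 by 147..260). The red handle is on the wheel's -x side, with its top at about (430,148) in the right panel. I'll move to look at the wheel next.

>>> {"api": "drive_tool", "payload": {"increments": [[[-5,-35,3],[0,0,0],0.6],[[-3,-35,3],[0,0,0],0.6],[[0,-35,0],[0,0,0],0.6],[[0,-35,0],[0,0,0],0.6],[[0,-30,0],[0,0,0],0.6],[[0,0,0],[0,0,0],0.6],[[0,0,0],[0,0,0],0.6]]}}

```text
clock: 12.12
eef_pos: [0.551, 0.1033, 0.1891]
tool_rot: [0.022, 1.0, 0.0, -0.001]
ft_force: [-0.0, 1.0, -0.1]
grip_width: 0.0512
grasp_force: 0.0
```

```bash
python3 - <<'E'
from h import *
from scipy.optimize import least_squares
np.set_printoptions(precision=4,suppress=True)
o=get_obs();print(o["eef_pos"])
c=camera("wrist");np.savez("w7.npz",**{k:c[k] for k in("image","K","view")})
def red(c):
    hsv=cv2.cvtColor(c["image"],cv2.COLOR_RGB2HSV);m=((hsv[...,0]<8)|(hsv[...,0]>172))&(hsv[...,1]>150)&(hsv[...,2]>60)
    n,l,st,ce=cv2.connectedComponentsWithStats(m.astype(np.uint8));k=1+st[1:,4].argmax();return l==k,st[k]
def cyl(c,x,y,M=24):
    a=np.arange(M)*2*np.pi/M
    q=np.array([proj(c,[x+.011*np.cos(t),y+.011*np.sin(t),z]) for z in(.089,.137) for t in a],np.float32)
    h=cv2.convexHull(q)[:,0];return h
for n in("w6","w7"):
    c=dict(np.load(n+".npz"));m,st=red(c);print(n,st)
    v,u=np.nonzero(m)
    def f(p):
        h=cyl(c,*p);mo=cv2.moments(h);return [mo["m10"]/mo["m00"]-u.mean(),mo["m01"]/mo["m00"]-v.mean()]
    r=least_squares(f,[.527,.137]);h=cyl(c,*r.x);print(r.x,h.min(0),h.max(0),u.min(),v.min(),u.max(),v.max())
    d=r.x-[.572,.1187];print(np.hypot(*d),np.degrees(np.arctan2(d[1],d[0])))
cv2.imwrite("pics/w7.png",c["image"][...,::-1])
E
```

```text
[0.551  0.1033 0.1891]
w6 [  18  165   69   43 1948]
[0.5271 0.1388] [ 13.1512 161.2462] [ 90.7103 210.7962] 18 165 86 207
0.049233933325729305 155.85389171875815
w7 [294 164  31  41 878]
[0.5285 0.1418] [286.9651 161.9254] [330.1064 210.0356] 294 164 324 204
0.049272752605870496 151.9984846918031
```

View pics/w7.png

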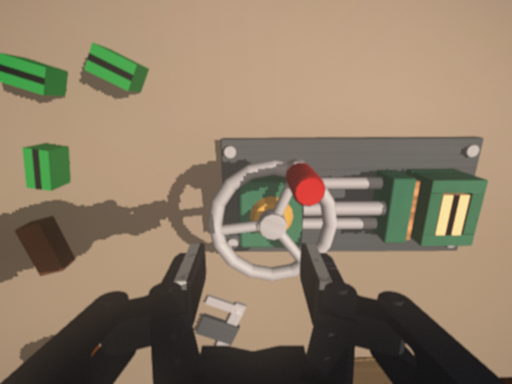

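The view shows the wheel rim spanning columns 212–337 and rows 160–279, and the handle from its foot at (300,170) to its top at (310,192).

```bash
python3 - <<'E'
from h import *
from scipy.optimize import least_squares
np.set_printoptions(precision=4,suppress=True)
c=dict(np.load("w7.npz"))
a=np.linspace(0,2*np.pi,120)
def ext(x,y):
    q=np.array([proj(c,[x+.056*np.cos(t),y+.056*np.sin(t),.08]) for t in a]);return np.r_[q.min(0),q.max(0)]
print(ext(.572,.1187))
r=least_squares(lambda p:ext(*p)-[212,160,337,279],[.572,.1187]);print(r.x,r.fun)
print(proj(c,[.572,.1187,.08]), atz(c,311,192,.137),atz(c,299,167,.089), atz(c,273,227,.085))
E
```

```text
[207.8221 159.1288 336.868  278.4411]
[0.5729 0.1205] [-1.9697  0.1141  1.958   0.1881]
[272.2515 222.9006] [0.5272 0.1407 0.137 ] [0.5215 0.1403 0.089 ] [0.5737 0.119  0.085 ]
```

>>> {"api": "drive_tool", "payload": {"increments": [[[-12,19,0],[0,0,0],0.6],[[-12,18,0],[0,0,0],0.6],[[0,0,0],[0,0,0],0.6],[[0,0,-25],[0,0,0],0.6],[[0,0,-25],[0,0,0],0.6],[[0,0,-18],[0,0,0],0.6],[[0,0,0],[0,0,0],0.6],[[0,0,0],[0,0,0],0.6]]}}

```text
clock: 12.83
eef_pos: [0.5261, 0.1425, 0.1208]
tool_rot: [0.02, 1.0, -0.0, -0.001]
ft_force: [-0.4, -0.0, 0.3]
grip_width: 0.0514
grasp_force: 0.0
```

>>> {"api": "drive_tool", "payload": {"increments": [[[0,0,0],[0,0,0],0],[[0,0,0],[0,0,0],0],[[0,0,0],[0,0,0],0],[[0,0,0],[0,0,0],0],[[0,0,0],[0,0,0],0]]}}

```text
clock: 13.25
eef_pos: [0.5282, 0.1419, 0.1237]
tool_rot: [0.021, 1.0, 0.0, 0.002]
ft_force: [0.7, 0.1, 6.2]
grip_width: 0.0202
grasp_force: 59.0
```

```bash
cat > arc.py <<'E'
import sys,numpy as np
from workcell import get_obs
C=np.array([float(sys.argv[1]),float(sys.argv[2])])*1000
o=get_obs();p=o["eef_pos"]*1000;d=p[:2]-C;print(p,np.hypot(*d),np.degrees(np.arctan2(d[1],d[0])),o["ft_force"].round(1))
f=np.degrees(np.arctan2(d[1],d[0]))
cur=p[:2].copy();rows=[]
for s in map(float,sys.argv[3:]):
    f+=s;t=C+50*np.array([np.cos(np.radians(f)),np.sin(np.radians(f))]);q=np.round((t-cur)*2)/2;cur=cur+q;rows.append([[*map(float,q),0],[0,0,0],0])
print(rows,f)
E
python3 arc.py .5725 .119 -10 -20 -20 -20 -20 -20 -20 0
```

```text
[528.15045537 141.91287093 123.65845372] 49.918751616033404 152.67719006599944 [0.7 0.1 6.2]
[[[4.5, 7.5, 0], [0, 0, 0], 0], [[13.0, 11.5, 0], [0, 0, 0], 0], [[16.0, 7.0, 0], [0, 0, 0], 0], [[17.0, 0.5, 0], [0, 0, 0], 0], [[17.0, -5.0, 0], [0, 0, 0], 0], [[13.5, -10.5, 0], [0, 0, 0], 0], [[9.5, -14.5, 0], [0, 0, 0], 0], [[-0.0, -0.0, 0], [0, 0, 0], 0]] 22.67719006599944
```

>>> {"api": "drive_tool", "payload": {"increments": [[[4.5,7.5,0],[0,0,0],0],[[13,11.5,0],[0,0,0],0],[[16,7,0],[0,0,0],0],[[17,0.5,0],[0,0,0],0],[[17,-5,0],[0,0,0],0],[[13.5,-10.5,0],[0,0,0],0],[[9.5,-14.5,0],[0,0,0],0],[[0,0,0],[0,0,0],0]]}}

```text
clock: 13.92
eef_pos: [0.6197, 0.1361, 0.1237]
tool_rot: [0.022, 1.0, -0.0, 0.002]
ft_force: [-0.6, -1.8, 5.9]
grip_width: 0.0202
grasp_force: 59.2
```

```bash
python3 arc.py .5725 .119 -10 -20 -20 -20 -20 -20 -20 0
```

```text
[619.67863752 136.07273356 123.67408886] 50.17272236758012 19.89388502020101 [-0.6 -1.8  5.9]
[[[2.0, -8.5, 0], [0, 0, 0], 0], [[0.0, -17.5, 0], [0, 0, 0], 0], [[-6.0, -16.0, 0], [0, 0, 0], 0], [[-11.0, -13.5, 0], [0, 0, 0], 0], [[-15.0, -8.5, 0], [0, 0, 0], 0], [[-17.5, -3.0, 0], [0, 0, 0], 0], [[-17.0, 3.0, 0], [0, 0, 0], 0], [[0.0, -0.0, 0], [0, 0, 0], 0]] -110.10611497979899
```

>>> {"api": "drive_tool", "payload": {"increments": [[[2,-8.5,0],[0,0,0],0],[[0,-17.5,0],[0,0,0],0],[[-6,-16,0],[0,0,0],0],[[-11,-13.5,0],[0,0,0],0],[[-15,-8.5,0],[0,0,0],0],[[-17.5,-3,0],[0,0,0],0],[[-17,3,0],[0,0,0],0],[[0,0,0],[0,0,0],0]]}}

```text
clock: 14.58
eef_pos: [0.5513, 0.0739, 0.1237]
tool_rot: [0.021, 1.0, 0.0, 0.0]
ft_force: [-3.8, -1.7, 6.9]
grip_width: 0.0204
grasp_force: 60.0
```

```bash
python3 arc.py .5725 .119 -10 -15 -15 -12 -5 0 0
```

```text
[551.29794558  73.94281672 123.67440717] 49.79635404789288 -115.1997432254628 [-3.8 -1.7  6.9]
[[[-7.5, 4.0, 0], [0, 0, 0], 0], [[-9.5, 9.0, 0], [0, 0, 0], 0], [[-7.0, 11.0, 0], [0, 0, 0], 0], [[-3.5, 10.0, 0], [0, 0, 0], 0], [[-1.0, 4.5, 0], [0, 0, 0], 0], [[0.0, -0.0, 0], [0, 0, 0], 0], [[0.0, -0.0, 0], [0, 0, 0], 0]] -172.19974322546278
```

>>> {"api": "drive_tool", "payload": {"increments": [[[-7.5,4,0],[0,0,0],0],[[-9.5,9,0],[0,0,0],0],[[-7,11,0],[0,0,0],0],[[-3.5,10,0],[0,0,0],0],[[-1,4.5,0],[0,0,0],0],[[0,0,0],[0,0,0],0],[[0,0,0],[0,0,0],0]]}}

```text
clock: 15.17
eef_pos: [0.5232, 0.1133, 0.1236]
tool_rot: [0.02, 1.0, 0.001, -0.001]
ft_force: [-5.9, 0.1, 11.9]
grip_width: 0.0198
grasp_force: 60.7
```

>>> {"api": "drive_tool", "payload": {"increments": [[[-0.5,4,0],[0,0,0],0],[[0,2,0],[0,0,0],0],[[0,0,0],[0,0,0],0],[[0,0,0],[0,0,0],0]]}}

```text
clock: 15.5
eef_pos: [0.5229, 0.1188, 0.1236]
tool_rot: [0.02, 1.0, 0.0, -0.0]
ft_force: [-5.7, -0.6, 12.2]
grip_width: 0.0199
grasp_force: 60.8
```

>>> {"api": "drive_tool", "payload": {"increments": [[[0,2,0],[0,0,0],0],[[0,0,0],[0,0,0],0],[[0,0,0],[0,0,0],0]]}}

```text
clock: 15.75
eef_pos: [0.5229, 0.1206, 0.1236]
tool_rot: [0.021, 1.0, 0.0, -0.0]
ft_force: [-6.9, -1.7, 11.8]
grip_width: 0.0202
grasp_force: 60.7
```

>>> {"api": "drive_tool", "payload": {"increments": [[[0,2,0],[0,0,0],0],[[0,0,0],[0,0,0],0],[[0,0,0],[0,0,0],0]]}}

```text
clock: 16.0
eef_pos: [0.5229, 0.1212, 0.1236]
tool_rot: [0.021, 1.0, -0.001, -0.0]
ft_force: [-4.7, -4.4, 13.6]
grip_width: 0.0201
grasp_force: 60.9
```

>>> {"api": "drive_tool", "payload": {"increments": [[[0,2,0],[0,0,0],0],[[0,0,0],[0,0,0],0],[[0,0,0],[0,0,0],0]]}}

```text
clock: 16.25
eef_pos: [0.5229, 0.1214, 0.1236]
tool_rot: [0.022, 1.0, -0.003, -0.0]
ft_force: [-5.9, -9.4, 13.4]
grip_width: 0.0201
grasp_force: 61.0
```

The stop is reached: the handle holds at y = 0.1212 while the side force climbs from 1.7 to 9.4 N. I'll now back it off anticlockwise.

>>> {"api": "drive_tool", "payload": {"increments": [[[0,-3,0],[0,0,0],0],[[0,0,0],[0,0,0],0],[[0,0,0],[0,0,0],0]]}}

```text
clock: 16.5
eef_pos: [0.5229, 0.1211, 0.1236]
tool_rot: [0.021, 1.0, -0.0, -0.0]
ft_force: [-5.5, -1.9, 12.9]
grip_width: 0.0202
grasp_force: 60.7
```

>>> {"api": "drive_tool", "payload": {"increments": [[[3,-19.3,0],[0,0,0],0],[[10.1,-16.7,0],[0,0,0],0],[[15.7,-11.5,0],[0,0,0],0],[[19,-4.6,0],[0,0,0],0],[[19.3,3,0],[0,0,0],0],[[16.7,10.1,0],[0,0,0],0],[[11.5,15.7,0],[0,0,0],0],[[4.6,19,0],[0,0,0],0]]}}

```text
clock: 17.17
eef_pos: [0.6231, 0.1168, 0.1235]
tool_rot: [0.022, 1.0, -0.0, -0.001]
ft_force: [-12.8, -2.6, 16.2]
grip_width: 0.0199
grasp_force: 61.2
```

>>> {"api": "drive_tool", "payload": {"increments": [[[0,0,0],[0,0,0],0],[[0,0,0],[0,0,0],0]]}}

```text
clock: 17.33
eef_pos: [0.6229, 0.1196, 0.1236]
tool_rot: [0.019, 1.0, 0.001, -0.001]
ft_force: [-4.6, 2.4, 9.0]
grip_width: 0.0206
grasp_force: 60.6
```

>>> {"api": "drive_tool", "payload": {"increments": [[[-3,17,0],[0,0,0],0],[[-10.1,16.7,0],[0,0,0],0],[[-15.7,11.5,0],[0,0,0],0],[[-19,4.6,0],[0,0,0],0],[[-19.3,-3,0],[0,0,0],0],[[-16.7,-10.1,0],[0,0,0],0],[[-11.5,-15.7,0],[0,0,0],0],[[-4.6,-19,0],[0,0,0],0]]}}

```text
clock: 18.0
eef_pos: [0.5227, 0.122, 0.1237]
tool_rot: [0.019, 1.0, 0.002, 0.0]
ft_force: [1.3, 3.1, 5.3]
grip_width: 0.0199
grasp_force: 60.1
```

>>> {"api": "drive_tool", "payload": {"increments": [[[0,0,0],[0,0,0],0],[[0,0,0],[0,0,0],0]]}}

```text
clock: 18.17
eef_pos: [0.5228, 0.1183, 0.1236]
tool_rot: [0.021, 1.0, -0.0, -0.0]
ft_force: [-5.0, -2.3, 11.5]
grip_width: 0.0202
grasp_force: 60.8
```

>>> {"api": "drive_tool", "payload": {"increments": [[[3,-17,0],[0,0,0],0],[[10.1,-16.7,0],[0,0,0],0],[[15.7,-11.5,0],[0,0,0],0],[[19,-4.6,0],[0,0,0],0],[[19.3,3,0],[0,0,0],0],[[16.7,10.1,0],[0,0,0],0],[[11.5,15.7,0],[0,0,0],0],[[4.6,19,0],[0,0,0],0]]}}

```text
clock: 18.83
eef_pos: [0.6231, 0.1168, 0.1235]
tool_rot: [0.021, 1.0, -0.0, -0.001]
ft_force: [-13.0, -4.0, 16.4]
grip_width: 0.0202
grasp_force: 61.4
```

>>> {"api": "drive_tool", "payload": {"increments": [[[0,0,0],[0,0,0],0],[[0,0,0],[0,0,0],0]]}}

```text
clock: 19.0
eef_pos: [0.6229, 0.1196, 0.1236]
tool_rot: [0.019, 1.0, 0.001, -0.001]
ft_force: [-5.5, 2.5, 9.7]
grip_width: 0.0205
grasp_force: 60.8
```

>>> {"api": "drive_tool", "payload": {"increments": [[[-3,17,0],[0,0,0],0],[[-10.1,16.7,0],[0,0,0],0],[[-15.7,11.5,0],[0,0,0],0],[[-19,4.6,0],[0,0,0],0],[[-19.3,-3,0],[0,0,0],0],[[-16.7,-10.1,0],[0,0,0],0],[[-11.5,-15.7,0],[0,0,0],0],[[-4,-12,0],[0,0,0],0]]}}

```text
clock: 19.67
eef_pos: [0.5235, 0.1278, 0.1237]
tool_rot: [0.019, 1.0, 0.002, 0.001]
ft_force: [0.2, 3.0, 5.2]
grip_width: 0.0199
grasp_force: 60.3
```

>>> {"api": "drive_tool", "payload": {"increments": [[[0,0,0],[0,0,0],0],[[0,0,0],[0,0,0],0],[[0,0,0],[0,0,0],0]]}}

```text
clock: 19.92
eef_pos: [0.5233, 0.126, 0.1236]
tool_rot: [0.021, 1.0, 0.0, -0.001]
ft_force: [-5.6, -0.7, 11.9]
grip_width: 0.0203
grasp_force: 60.9
```

>>> {"api": "drive_tool", "payload": {"increments": [[[-0.5,-3,0],[0,0,0],0],[[0,-1.5,0],[0,0,0],0],[[0,0,0],[0,0,0],0],[[0,0,0],[0,0,0],0],[[0,0,0],[0,0,0],0]]}}

```text
clock: 20.33
eef_pos: [0.523, 0.1227, 0.1236]
tool_rot: [0.02, 1.0, 0.001, -0.0]
ft_force: [-5.3, 0.9, 11.5]
grip_width: 0.0203
grasp_force: 60.9
```

>>> {"api": "drive_tool", "payload": {"increments": [[[0,-1.5,0],[0,0,0],0],[[0,0,0],[0,0,0],0],[[0,0,0],[0,0,0],0],[[0,0,0],[0,0,0],0]]}}

```text
clock: 20.67
eef_pos: [0.5229, 0.1214, 0.1236]
tool_rot: [0.02, 1.0, 0.001, -0.001]
ft_force: [-6.0, 2.0, 11.2]
grip_width: 0.0202
grasp_force: 61.0
```

```bash
python3 -c "
from workcell import get_obs,job_done
o=get_obs();print(o['eef_pos'],o['grip_width'],o['clock']);print(job_done())"
```

```text
[0.52291376 0.12135555 0.12359936] 0.02022190810951479 20.6667
the job is handed in; nothing more can be done
None
```

I pressed the insert flush, closed the wheel against its stop, backed it off two full turns (within about 0.5° by the measured tool position), and handed the job in at 20.7 s still gripping the handle; I viewed 11 pictures, one over the limit of 10.

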